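# Latch and pull-test the slicer's blade cover

## Task

Make the bamboo-shoot slicer ready for work: slide its yellow blade cover fully home, then swing the hook catch fully round behind the brass post on the cover. Prove that the catch holds: draw the blue spring handle slowly away until the black pointer stands in the green band (never in the red), hold it there for a second, and ease the handle gently all the way back without letting it snap. Only then push the red isolator lever on the switch box right over to its far (green) side, and leave everything else lying on the slicer and table where it is.

Things in the scene. Friction and masses are not known exactly. Their poses are not given: they have to be found in the camera images.
- slicer: Low bench slicer fixed to the table: housing with a flat deck 95 mm above the table, 300 mm (x) by 420 mm (y, -220 to +200). Origin on the table; z up, x away from the robot at yaw 0 (yaw within 0.3). The cover slides along its y over a blade disc. White rails at x = +-83 mm rise to 105 mm. Green motor hump at x 101 to 143, y -50 to 170 rises to 140 mm.
- cover_top (a point): Middle of the yellow cover plate's upper face, 107 mm above the table; plate 150 mm (slicer x) by 155 mm (y), with spring tubes (to 128 mm above the table) at x +-45 mm. At slicer x 0, y 17.5 mm when home. Between x -40 and +40 mm plate and deck are free of other things along the cover's path.
- cover (a joint): Yellow sliding blade cover, m: 0 = fully home against its stop, grows as it slides open to the slicer's -y; starts 0.05 to 0.085 open. About 3 N of friction; stays where it is left. It carries the blue handle, the coloured scale and the brass post. Once hooked it has 3 mm of play.
- puller (a joint): Spring pull handle on the cover, m: 0 = at rest, grows as it is drawn to the slicer's -y (0.4 N per mm; 12 N at 0.030). The black pointer moves with it along a strip on the cover by the handle's +x rod: white 0 to 0.025, green to 0.035, red beyond; hard stop 0.045. Pushed to +y it does not yield and moves the cover. Unless hooked, the cover just slides open when the handle is drawn.
- puller_bar (a point): Middle of the handle's blue upright bar: 98 mm long (slicer x), 6 mm thick (y), from 112 to 148 mm above the table. 8 mm rods at its ends (x +-45 mm) run to +y, 12 mm above the plate. Between the rods, the bar's +y side is open for 90 mm over the plate: shut fingers can go down there to hook the bar and draw it to -y. At slicer x 0, y -45 mm with cover home and handle at rest.
- catch (a joint): Hook catch, a steel arm turning about the upright axis catch_pivot, rad: 0 = parked (arm to the slicer's -x), grows counter-clockwise from above, 1.4 = fully hooked at its stop (arm to -y, tooth behind the brass post). Starts 0 to 0.4. Stiff (about 1.5 N at the knob), stays where it is left. Passes behind the post only if the cover is home.
- catch_knob (a point): Upright red knob on the catch's arm, 16 mm in diameter, from 121 (the arm) to 171 mm above the table; this point is on its axis at 156 mm. It runs on a circle of 55 mm radius about catch_pivot: in slicer axes (-22, -50) mm from the pivot when hooked, else that vector turned clockwise by 1.4 minus the joint value.
- post_top (a point): Top of the upright brass post on the cover, 10 mm in diameter, 131 mm above the table; at slicer x 45, y 87 mm when the cover is home. The catch's tooth goes behind it, on its -y side.
- catch_pivot (a point): Axis of the catch, fixed on the slicer at x 49, y 150 mm of its frame, 121 mm above the table.
- isolator (a joint): Isolator lever, rad: 0 = leaning to the switch box's -x (off, red dot), 1.0 = leaning to its +x (on, green dot); swings in the box's x-z plane about an axis 82 mm above the table and stays where it is left (about 0.7 N at the ball). Starts 0 to 0.2.
- isolator_tip (a point): Centre of the lever's red ball, 26 mm in diameter, at the end of its 90 mm long stem of 10 mm diameter; 161 mm above the table at both ends of the swing, 172 mm half way. It travels 86 mm along the box's +x.
- switchbox: Grey switch box fixed to the table to the right of the slicer (-y side), 130 x 110 x 60 mm, lever block on top up to 85 mm (its round boss 95 mm) above the table. Origin: under its middle, straight below the lever's axis; its x is the direction in which the lever is thrown on.
- driver: Screwdriver, 160 mm long, lying along y on the slicer's deck near its -x edge; leave it alone.
- offcut: Cream bamboo-shoot butt, 44 mm wide, 30 mm high, on the deck near its (+x, -y) corner; leave it alone.
- jar: Jar 64 mm wide, 85 mm high, on the table beyond the switch box; leave it alone.
- bottle: Blue bottle 66 mm wide, 190 mm high, to the left of the slicer; leave it alone.
- cup: Small steel cup, 56 mm wide, 70 mm high, on the table just left (+y) of the slicer; leave it alone.
Not all that is in view belongs to the job. There is more than one size of the switchbox; the one meant has the size given above.

How it is judged:
By the outcome, as a careful person would: the job done as asked, in the order asked, and still so for the second after the job is handed in, with the robot touching nothing.
It also fails if it takes over 72 s, if anything falls off the work surface, if the arm or the gripper's body presses on something with over 40 N, if the wrist force passes 120 N, or if a joint passes its speed limit or range.

## Robot

A 6-joint arm with a two-finger parallel gripper is mounted at the origin on the work surface. World frame = base frame: x ahead of the robot, y to its left, z up, the work surface at z = 0. Lengths are in m, angles in rad, forces in N, time in s.
With the tool pointing down it reaches from about 0.325 to 0.9 m from the base axis. Payload 6.1 kg.
Tool frame: the origin (TCP) lies on the centre line of the jaws, within the pads' length; the fingertips stand 14 mm ahead of it and the grasp point (between the pads) lies 5 mm behind it; x points along the fingers, y is the direction in which the jaws open and shut, and the axes are right-handed (so a half turn about x gives the same grasp; the last joint's range is limited). The gripper opens to 87 mm and grips with 3 to 60 N. Pads are 19 mm wide; open, the fingers measure 117 mm over their backs; the gripper's body (75 mm by 190 mm) begins 51 mm behind the grasp point.
Start: joints at [-1.318, 0.22, 1.526, -0, 1.395, -0.126], TCP at [0.231, -0.581, 0.237] pointing down, gripper open.
Joint ranges: [-2.98, 2.98], [-0.91, 2.08], [0.09, 2.57], [-1.24, 4.39], [0.2, 2.65], [-2.68, 2.68]. Speed limits (rad/s): [2.57, 2.57, 3.01, 3.14, 3.14, 3.14].

## Interface

Orientations are given as a unit quaternion [w, x, y, z].
In Python, from station import r, imaging, close_job gives the robot as it stands.
- The arm moves only by the shell command python3 -m pendant 'ROWS'. ROWS is JSON, a list that holds one entry, the list of rows, each a list of 7 numbers: the shift along the tool's x, y, z in m, then the turn, a rotation vector about the tool's x, y, z in rad, then the finger opening in m, from 0 to 0.087. A call has 1 to 10 rows; each row shifts and turns the commanded pose from where the row before left it, along the tool's axes as they then stand; what a row does not reach is not made up. A row lasts 1/8 s, in which the tool goes at most 62.5 mm and 10.7 degrees, less where a joint would pass 70% of its speed; a pose out of reach is approached as far as the arm can. A call with a gripper value outside its range is refused whole. The fingers move at their own pace and stop on an object; the grip force is fixed at half the most. Time passes only in rows, so rows that do not move let the fingers close. It gives the time, the measured TCP pose, the force and the opening at its end, in the units of the state.
- r.observe(): the state, without advancing time (a new reading comes with each control period).
- imaging.camera(name): name is "scene" or "top"; returns a dict with "img" (384x512x3 uint8, blue, green, red), "fov_y" (degrees; the focal length in pixels is half the picture's height over the tangent of half this angle, whatever the lens; pixels are square), "cx", "cy" (the principal point, pixels), "rvec" (rotation vector, rad) and "tvec" (3), from world to camera coordinates, as OpenCV has them. Camera axes: x right, y down, z forward; pixel columns grow to the right and rows downward; lengths in m; the calibration is good to about 2 mm. A picture is of the moment at which its call begins. There is no depth.
- close_job(): hands the job in, once; it reports no verdict.
The state is a dict: "time": time; "joint_pos": joint angles; "qvel": joint speeds; "joint_torque": joint torques, N m; "tool_pos": TCP position; "eef_rot": TCP orientation; "contact_force": force on the tool from outside, world axes, zero at the start; "moment": the same for the moment, N m; "finger_gap": finger opening in m.
Only numpy, scipy, OpenCV 4.12 (cv2) and the standard library are available. Lean on these libraries where they do the work, as an engineer would, in place of code of your own. Each camera call takes 0.05 s, during which the arm holds its last target. There are 200 camera calls.

## Working session

There is one attempt and no reset: what is moved stays moved. The work goes in short steps, Python scripts to look and compute and a shell command to move; the robot and the scene stay as the last step left them, time stands still between calls to the robot, and variables do not carry over. Pictures are saved under pics/ and viewed, about 8 in all and at most 12, crops included, and the job is handed in when it is done.

```bash
mkdir -p pics; python3 - <<'E'
from station import r, imaging
import cv2,json
print(r.observe())
for n in("scene","top"):
    c=imaging.camera(n); cv2.imwrite(f"pics/{n}0.png",c["img"]); print(n,{k:v for k,v in c.items() if k!="img"})
E
```

```text
{'time': 0.0, 'joint_pos': array([-1.31812993e+00,  2.21243322e-01,  1.52761728e+00, -1.82938399e-05,
        1.39470910e+00, -1.26075939e-01]), 'qvel': array([ 3.93000565e-04,  1.93163067e-03, -1.36203531e-03,  6.05882985e-04,
        6.01257652e-05,  5.13700907e-04]), 'joint_torque': array([ 1.73553867e-04, -4.94617903e+01, -3.87371850e+01,  7.00467057e-02,
        5.72161772e-02, -1.72463060e-04]), 'tool_pos': array([ 0.23094824, -0.58011668,  0.23542333]), 'eef_rot': array([-0.1324106 , -0.69441457, -0.13380497,  0.69451571]), 'contact_force': array([-0.40533251,  0.2043066 , -0.30667111]), 'moment': array([ 0.0067182 , -0.03023691,  0.02382954]), 'finger_gap': 0.08718041044026578}
scene {'fov_y': 42.010535497362184, 'cx': 255.5826342008159, 'cy': 190.66811472630704, 'rvec': array([ 0.89223506,  2.43168117, -1.1530111 ]), 'tvec': array([ 0.32681709, -0.14638944,  2.03320089])}
top {'fov_y': 46.16244166155337, 'cx': 258.775245960045, 'cy': 196.31380673552565, 'rvec': array([ 2.12168729, -2.15082018,  0.13206598]), 'tvec': array([0.11542484, 0.51332093, 1.26675916])}
```

View pics/scene0.png

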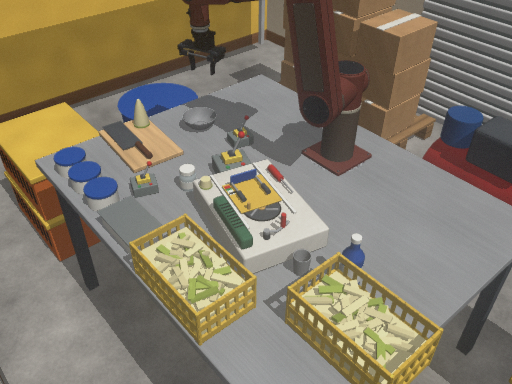

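View pics/top0.png

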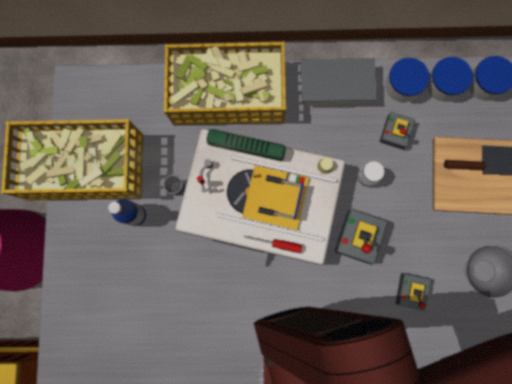

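The candidates for the switch box in the top view are at (362,237), the largest, and two smaller ones at (399,130) and (415,291). I take the large one beside the slicer and check it in a close crop.

```bash
cat > h.py <<'E'
import numpy as np, cv2
from station import r, imaging
def K(c):
    f=c["img"].shape[0]/2/np.tan(np.radians(c["fov_y"])/2); return np.array([[f,0,c["cx"]],[0,f,c["cy"]],[0,0,1]])
def back(c,uv,z):
    R=cv2.Rodrigues(c["rvec"])[0]; o=-R.T@c["tvec"]; d=R.T@np.linalg.inv(K(c))@[*uv,1]
    return o+d*(z-o[2])/d[2]
def proj(c,P): return cv2.projectPoints(np.array(P,float).reshape(-1,1,3),c["rvec"],c["tvec"],K(c),None)[0][:,0]
def crop(c,x0,y0,w,h,s,name,marks=()):
    im=cv2.resize(c["img"][y0:y0+h,x0:x0+w],None,fx=s,fy=s,interpolation=cv2.INTER_CUBIC)
    for m in marks: cv2.drawMarker(im,(int((m[0]-x0+.5)*s),int((m[1]-y0+.5)*s)),(255,0,255),0,12,1)
    cv2.imwrite("pics/"+name,im)
E
python3 - <<'E'
from h import *
c=imaging.camera("top"); crop(c,165,115,235,160,3.4,"t1.png")
s=imaging.camera("scene"); crop(s,170,115,170,145,4,"s1.png")
E
```

```text
(no output)
```

View pics/t1.png

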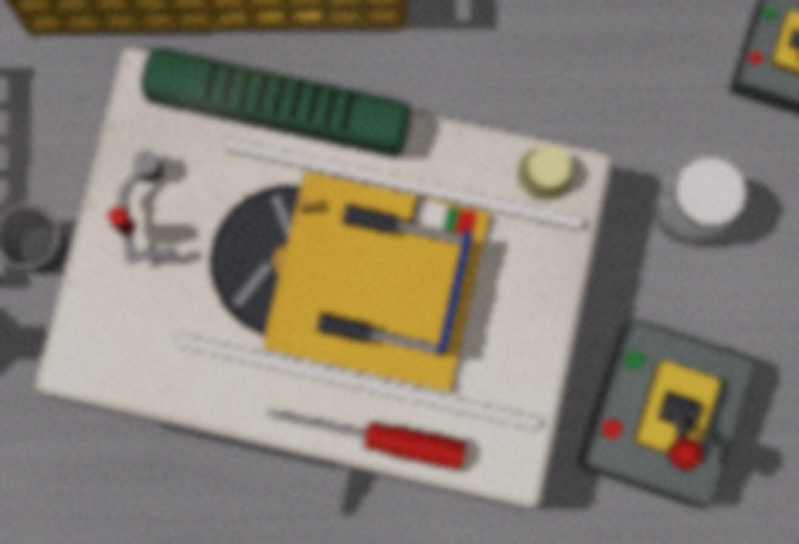

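View pics/s1.png

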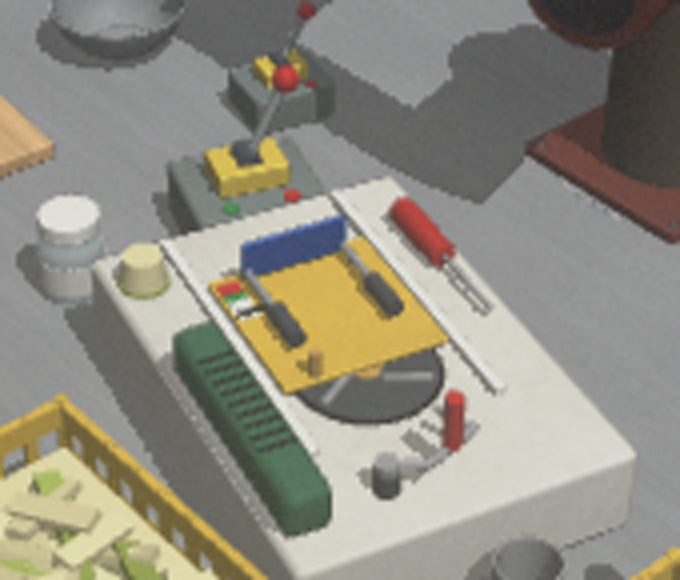

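```bash
cat >> h.py <<'E'
def fit(c,px,loc,z):
    w=np.array([back(c,p,zz)[:2] for p,zz in zip(px,np.broadcast_to(z,len(px)))]); l=np.array(loc,float)
    a=(l-l.mean(0))@[1,1j]; b=(w-w.mean(0))@[1,1j]; k=(b*a.conj()).sum(); th=np.angle(k)
    R=np.array([[np.cos(th),-np.sin(th)],[np.sin(th),np.cos(th)]]); t=w.mean(0)-R@l.mean(0)
    return th,t,w-(l@R.T+t)
E
python3 - <<'E'
from h import *
c=imaging.camera("top"); s=imaging.camera("scene")
t=lambda p:(p[0]/3.4+165-.5,p[1]/3.4+115-.5); u=lambda p:(p[0]/4+170-.5,p[1]/4+115-.5)
th,o,e=fit(c,[t(p) for p in[(127,47),(608,155),(540,507),(38,388)]],[(.15,.2),(.15,-.22),(-.15,-.22),(-.15,.2)],.095)
print("slicer",th,o,e*1e3)
R=np.array([[np.cos(th),-np.sin(th)],[np.sin(th),np.cos(th)]])
def loc(w): return R.T@(w[:2]-o)
for n,p,q,z in[("pivot",(148,163),None,.121),("knobtop",(118,216),(455,395),.171),("post",(312,206),(316,354),.131),("bar_px",(470,235),None,.148),("bar_mx",(444,352),None,.148),
  ("ball",(686,455),(285,78),.165),("green",(634,360),(232,209),.06),("red",(612,428),(293,196),.06)]:
    a=back(c,t(p),z); b=back(s,u(q),z) if q else None
    print(n,a.round(4),loc(a).round(4),b is not None and (b.round(4),loc(b).round(4)))
th2,o2,e2=fit(c,[t(p) for p in[(634,320),(785,364),(710,507),(585,465)]],[(.065,.055),(.065,-.055),(-.065,-.055),(-.065,.055)],.06)
print("box",th2,o2,e2*1e3)
E
```

```text
slicer -0.2407879872526433 [0.51482328 0.11189951] [[-3.94645054 -3.72362413]
 [-2.86899392  7.52644188]
 [ 3.43319363  0.96506928]
 [ 3.38225082 -4.76788703]]
pivot [0.599  0.2451 0.121 ] [0.05   0.1494] False
knobtop [0.5464 0.2614 0.171 ] [-0.005   0.1527] (array([0.5457, 0.2603, 0.171 ]), array([-0.0054,  0.1515]))
post [0.5595 0.1126 0.131 ] [0.0433 0.0114] (array([0.5651, 0.1215, 0.131 ]), array([0.0465, 0.0213]))
bar_px [ 0.5312 -0.011   0.148 ] [ 0.0452 -0.1155] False
bar_mx [0.4397 0.0114 0.148 ] [-0.049  -0.1155] False
ball [ 0.3578 -0.1674  0.165 ] [-0.0859 -0.3087] (array([ 0.3613, -0.1667,  0.165 ]), array([-0.0827, -0.3072]))
green [ 0.4393 -0.1507  0.06  ] [-0.0107 -0.273 ] (array([ 0.4384, -0.1519,  0.06  ]), array([-0.0113, -0.2744]))
red [ 0.3835 -0.1303  0.06  ] [-0.0698 -0.2666] (array([ 0.3818, -0.1314,  0.06  ]), array([-0.0712, -0.268 ]))
box -0.39075553860915085 [ 0.3946809  -0.18529172] [[ -3.11764677   7.14529335]
 [  0.41997145 -13.73011173]
 [  4.66412071   3.99250958]
 [ -1.96644539   2.5923088 ]]
```

Reading the crops, the box with pixel (362,237) is the right size. Its green dot is on the far side and its ball leans to −x. The slicer fit puts the pivot at (50,149) against a nominal (49,150), so it agrees within 1–2 mm. The cover is about 70 mm open and the catch is at about 0.2.

I'll grip the blue bar to push the cover home.

```bash
cat >> h.py <<'E'
from scipy.spatial.transform import Rotation as Ro
TH=-0.2408; O=np.array([.5148,.1119])
def W(x,y,z): return np.array([*(O+np.array([[np.cos(TH),-np.sin(TH)],[np.sin(TH),np.cos(TH)]])@[x,y]),z])
def S(w): 
    d=np.asarray(w)[:2]-O; return np.array([[np.cos(TH),np.sin(TH)],[-np.sin(TH),np.cos(TH)]])@d
def state():
    o=r.observe(); q=o["eef_rot"]; return o,Ro.from_quat([q[1],q[2],q[3],q[0]]).as_matrix()
def plan(P,yaw):  # yaw: world angle of tool y axis (mod pi); turn about tool x, and shift after turning
    o,R=state(); a=np.arctan2(R[1,1],R[0,1]); d=(yaw-a+np.pi/2)%np.pi-np.pi/2
    rx=np.array([0,0,-1.]); ry=np.array([np.cos(a+d),np.sin(a+d),0]); D=np.array(P)-o["tool_pos"]
    T=np.c_[rx,ry,np.cross(rx,ry)]
    print("t",o["time"],"tool",o["tool_pos"].round(4),"S",S(o["tool_pos"]).round(4),"axis x",R[:,0].round(3),"yaw",round(a,3),"q6",round(o["joint_pos"][5],3),"F",o["contact_force"].round(1))
    print("turn about x",round(-d,4),"| shift after turn",(T.T@D).round(4),"| shift before",(R.T@D).round(4))
E
python3 -c "
from h import *
plan(W(0,-.1155,.237),TH+np.pi/2)"
```

```text
t 0.3 tool [ 0.2311 -0.5805  0.2362] S [-0.1104 -0.7401] axis x [-0.     0.001 -1.   ] yaw -1.192 q6 -0.126 F [-0.8 -0.7 -1.1]
turn about x 0.6196 | shift after turn [-0.0008 -0.6246 -0.1104] | shift before [-0.0005 -0.4443 -0.4526]
```

```bash
python3 -m pendant '[[[0,0,0,0.155,0,0,0.04],[0,0,0,0.155,0,0,0.04],[0,0,0,0.155,0,0,0.04],[0,0,0,0.155,0,0,0.04],[0,-0.05,-0.01,0,0,0,0.04],[0,-0.06,-0.01,0,0,0,0.04],[0,-0.06,-0.01,0,0,0,0.04],[0,-0.06,-0.01,0,0,0,0.04],[0,-0.06,-0.01,0,0,0,0.04],[0,-0.06,-0.01,0,0,0,0.04]]]'
python3 -m pendant '[[[0,-0.06,-0.01,0,0,0,0.04],[0,-0.06,-0.01,0,0,0,0.04],[0,-0.06,-0.01,0,0,0,0.04],[0,-0.06,-0.01,0,0,0,0.04],[0,-0.035,-0.01,0,0,0,0.04],[0,0,0,0,0,0,0.04],[0,0,0,0,0,0,0.04]]]'
python3 -c "
from h import *
plan(W(0,-.1155,.129),TH+np.pi/2)
c=imaging.camera('top');crop(c,220,130,130,110,6,'t2.png')
P=[W(0,-.1155,.148),W(-.049,-.1155,.148),W(.049,-.1155,.148)];print(proj(c,P))
s=imaging.camera('scene');crop(s,190,120,120,110,6,'s2.png',proj(s,P))"
```

```text
time: 1.55
tool_pos: [0.3735, -0.2534, 0.2368]
eef_rot: [-0.085, 0.702, -0.085, -0.702]
contact_force: [1.1, -0.1, -0.1]
finger_gap: 0.0402
time: 2.42
tool_pos: [0.4869, -0.0004, 0.2364]
eef_rot: [0.085, -0.702, 0.085, 0.702]
contact_force: [-0.1, -0.3, -0.1]
finger_gap: 0.0402
t 2.425 tool [ 4.869e-01 -4.000e-04  2.364e-01] S [-0.0003 -0.1157] axis x [-0.001 -0.    -1.   ] yaw -1.812 q6 1.649 F [-0.1 -0.3 -0.1]
turn about x 0.0 | shift after turn [ 0.1074 -0.0002 -0.0003] | shift before [ 0.1074 -0.0002 -0.0004]
[[299.08554291 200.04875563]
 [295.08411942 218.05223218]
 [303.04261039 182.24484867]]
```

View pics/s2.png

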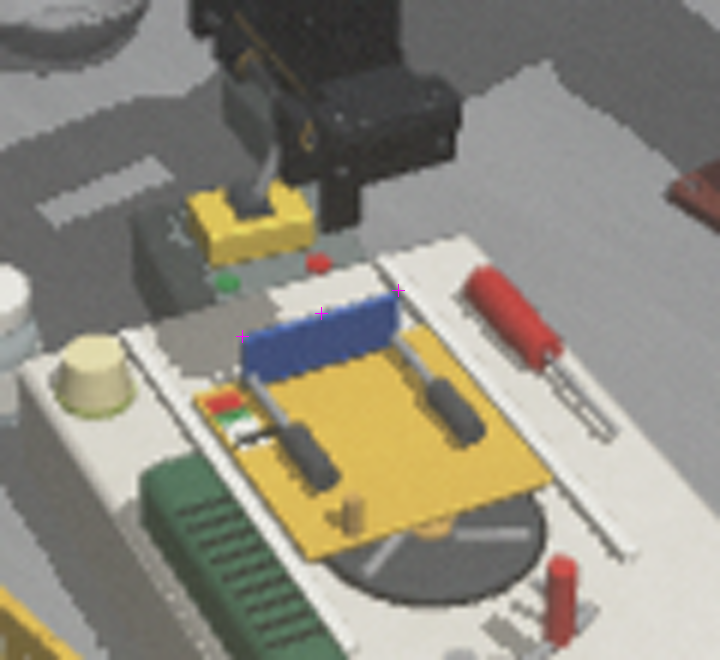

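The bar lies exactly on the predicted marks, so I descend and grip it.

```bash
python3 -m pendant '[[[0.035,0,0,0,0,0,0.04],[0.035,0,0,0,0,0,0.04],[0.025,0,0,0,0,0,0.04],[0.012,0,0,0,0,0,0.04],[0,0,0,0,0,0,0.02],[0,0,0,0,0,0,0],[0,0,0,0,0,0,0],[0,0,0,0,0,0,0],[0,0,0,0,0,0,0]]]'
python3 -m pendant '[[[0,-0.006,0,0,0,0,0],[0,-0.008,0,0,0,0,0],[0,-0.008,0,0,0,0,0],[0,-0.008,0,0,0,0,0],[0,-0.008,0,0,0,0,0],[0,-0.008,0,0,0,0,0],[0,-0.006,0,0,0,0,0],[0,-0.006,0,0,0,0,0],[0,0,0,0,0,0,0]]]'
python3 -c "
from h import *
plan(W(0,-.045,.129),TH+np.pi/2)"
```

```text
time: 3.65
tool_pos: [0.4877, 0.0, 0.1302]
eef_rot: [-0.085, 0.702, -0.085, -0.702]
contact_force: [0.1, 0.2, 2.2]
finger_gap: 0.0059
time: 4.78
tool_pos: [0.5019, 0.057, 0.1302]
eef_rot: [-0.085, 0.703, -0.085, -0.701]
contact_force: [0.2, -0.6, 5.5]
finger_gap: 0.0058
t 4.775 tool [0.5019 0.057  0.1302] S [ 0.0005 -0.0564] axis x [ 0.002  0.    -1.   ] yaw -1.811 q6 1.768 F [ 0.2 -0.6  5.5]
turn about x 0.0001 | shift after turn [ 0.0012 -0.0114  0.0005] | shift before [ 0.0012 -0.0114  0.0005]
```

```bash
python3 -m pendant '[[[0,-0.004,0,0,0,0,0],[0,-0.004,0,0,0,0,0],[0,-0.002,0,0,0,0,0],[0,-0.001,0,0,0,0,0],[0,-0.001,0,0,0,0,0]]]'; python3 -m pendant '[[[0,-0.001,0,0,0,0,0],[0,-0.001,0,0,0,0,0]]]'; python3 -c "
from h import *
plan(W(0,-.045,.129),TH+np.pi/2)"
```

```text
time: 5.4
tool_pos: [0.5045, 0.0677, 0.1302]
eef_rot: [-0.085, 0.702, -0.085, -0.702]
contact_force: [-1.1, -2.9, 5.4]
finger_gap: 0.0056
time: 5.65
tool_pos: [0.5049, 0.0693, 0.1302]
eef_rot: [-0.085, 0.702, -0.085, -0.702]
contact_force: [-1.7, -6.0, 7.4]
finger_gap: 0.0063
t 5.65 tool [0.5049 0.0693 0.1302] S [ 0.0006 -0.0437] axis x [ 0.001 -0.001 -1.   ] yaw -1.812 q6 1.795 F [-1.7 -6.   7.4]
turn about x -0.0002 | shift after turn [0.0012 0.0013 0.0006] | shift before [0.0012 0.0013 0.0006]
```

```bash
python3 -m pendant '[[[0,-0.001,0,0,0,0,0],[0,-0.001,0,0,0,0,0]]]';python3 -m pendant '[[[0,-0.001,0,0,0,0,0],[0,0,0,0,0,0,0]]]'; python3 -c "
from h import *
plan(W(0,-.045,.129),TH+np.pi/2)"
```

```text
time: 5.9
tool_pos: [0.505, 0.0695, 0.1302]
eef_rot: [-0.083, 0.702, -0.087, -0.702]
contact_force: [-3.2, -13.0, 9.3]
finger_gap: 0.0057
time: 6.15
tool_pos: [0.505, 0.0695, 0.1302]
eef_rot: [0.083, -0.702, 0.087, 0.702]
contact_force: [-5.7, -15.6, 8.8]
finger_gap: 0.0057
t 6.15 tool [0.505  0.0695 0.1302] S [ 0.0006 -0.0435] axis x [-0.001 -0.006 -1.   ] yaw -1.812 q6 1.801 F [ -5.7 -15.6   8.8]
turn about x -0.0003 | shift after turn [0.0012 0.0015 0.0006] | shift before [0.0012 0.0014 0.0006]
```

Force rises against the stop with no further motion, so the cover is home. I'll relieve the force, release the bar and go to the knob.

```bash
python3 -m pendant '[[[0,0.002,0,0,0,0,0],[0,0.001,0,0,0,0,0.01],[0,0,0,0,0,0,0.04],[0,0,0,0,0,0,0.04],[-0.03,0,0,0,0,0,0.04],[-0.045,0,0,0,0,0,0.045],[-0.01,-0.04,0.002,-0.141,0,0,0.05]]]'; python3 -c "
from h import *
plan(W(-.005,.152,.215),TH+np.radians(-57.6))"
```

```text
time: 7.02
tool_pos: [0.5141, 0.1084, 0.2181]
eef_rot: [-0.035, 0.708, -0.035, -0.704]
contact_force: [-0.0, -0.1, -0.9]
finger_gap: 0.0468
t 7.025 tool [0.5141 0.1084 0.2181] S [ 0.0001 -0.0036] axis x [ 0.006 -0.    -1.   ] yaw -1.671 q6 1.729 F [-0.  -0.1 -0.9]
turn about x -0.4249 | shift after turn [ 0.0031 -0.1341 -0.079 ] | shift before [ 0.0033 -0.1548 -0.0167]
```

```bash
python3 -m pendant '[[[0,0,0,-0.142,0,0,0.05],[0,0,0,-0.142,0,0,0.05],[0,0,0,-0.141,0,0,0.05],[0,-0.045,-0.026,0,0,0,0.05],[0,-0.045,-0.026,0,0,0,0.05],[0,-0.044,-0.027,0,0,0,0.05],[0,0,0,0,0,0,0.05],[0,0,0,0,0,0,0.05]]]'; python3 -c "
from h import *
plan(W(-.005,.152,.152),TH+np.radians(-57.6))
s=imaging.camera('scene');crop(s,220,120,110,120,5,'s3.png',proj(s,[W(-.005,.152,.171)]))"
```

```text
time: 8.02
tool_pos: [0.5436, 0.2615, 0.2139]
eef_rot: [-0.115, -0.697, -0.115, 0.698]
contact_force: [-0.5, -0.7, -0.0]
finger_gap: 0.0499
t 8.025 tool [0.5436 0.2615 0.2139] S [-0.0077  0.1521] axis x [-0.001 -0.001 -1.   ] yaw -1.245 q6 1.563 F [-0.5 -0.7 -0. ]
turn about x 0.0012 | shift after turn [ 0.0619  0.0015 -0.0022] | shift before [ 0.0619  0.0015 -0.0023]
```

View pics/s3.png

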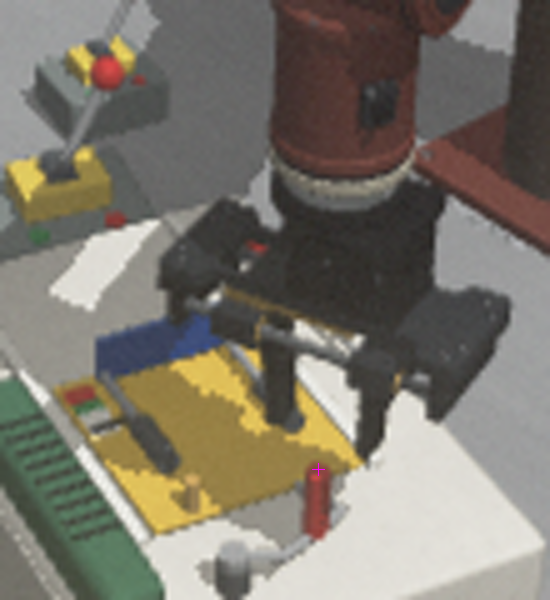

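The knob top coincides with the predicted mark (318,468 in the crop), between and below the fingers. The cover is home and the pointer stands at white. I'll descend and grip the knob.

```bash
python3 -m pendant '[[[0.02,0.0015,-0.002,0,0,0,0.05],[0.025,0,0,0,0,0,0.05],[0.017,0,0,0,0,0,0.05],[0,0,0,0,0,0,0.03],[0,0,0,0,0,0,0.01],[0,0,0,0,0,0,0.01],[0,0,0,0,0,0,0.01],[0,0,0,0,0,0,0.01]]]'; python3 - <<'E'
from h import *
o,R=state(); p=S(o["tool_pos"]); print(p,o["finger_gap"])
plan(W(-.005,.152,.152),TH+np.radians(-57.6))
# waypoints in tool frame
v=p-[.049,.150]; a0=np.arctan2(v[1],v[0])%(2*np.pi); a1=np.radians(360-113.7); print("q",1.4-(a1-a0),"rad",np.hypot(*v))
prev=W(*p,0)
for a in np.linspace(a0,a1+.06,13)[1:]:
    w=W(.049+.055*np.cos(a),.150+.055*np.sin(a),0); print((R.T@(w-prev))[1:].round(4)); prev=w
E
```

```text
time: 9.07
tool_pos: [0.5467, 0.2611, 0.1533]
eef_rot: [0.114, 0.698, 0.115, -0.698]
contact_force: [-2.3, 1.2, 3.0]
finger_gap: 0.0152
[-0.00463099  0.15244744] 0.015213329460782502
t 9.075 tool [0.5467 0.2611 0.1533] S [-0.0046  0.1524] axis x [ 0.001  0.001 -1.   ] yaw -1.246 q6 1.561 F [-2.3  1.2  3. ]
turn about x 0.0003 | shift after turn [0.0013 0.0002 0.0006] | shift before [0.0013 0.0002 0.0006]
q 0.1972434417122777 rad 0.05368680064355704
[0.0042 0.0041]
[0.0052 0.0025]
[0.0054 0.002 ]
[0.0056 0.0014]
[0.0057 0.0008]
[0.0058 0.0002]
[ 0.0058 -0.0004]
[ 0.0057 -0.001 ]
[ 0.0056 -0.0016]
[ 0.0054 -0.0022]
[ 0.0051 -0.0027]
[ 0.0048 -0.0033]
```

```bash
python3 -m pendant '[[[0,0.0045,0.003,0,0,0,0.01],[0,0.005,0.0025,0,0,0,0.01],[0,0.0055,0.002,0,0,0,0.01],[0,0.0055,0.0014,0,0,0,0.01],[0,0.0057,0.0008,0,0,0,0.01],[0,0.0058,0.0002,0,0,0,0.01]]]'; python3 -m pendant '[[[0,0.0058,-0.0004,0,0,0,0.01],[0,0.0057,-0.001,0,0,0,0.01],[0,0.0056,-0.0016,0,0,0,0.01],[0,0.0054,-0.0022,0,0,0,0.01]]]'; python3 - <<'E'
from h import *
o,R=state(); p=S(o["tool_pos"]);v=p-[.049,.150];a=np.arctan2(v[1],v[0])%(2*np.pi); print(p,"q",1.4-(np.radians(246.3)-a),np.hypot(*v),o["contact_force"],R.T@o["contact_force"],o["finger_gap"])
E
```

```text
time: 9.82
tool_pos: [0.5457, 0.2286, 0.1532]
eef_rot: [-0.114, -0.697, -0.116, 0.699]
contact_force: [-4.6, 4.8, 5.9]
finger_gap: 0.0149
time: 10.32
tool_pos: [0.5586, 0.2086, 0.1533]
eef_rot: [-0.114, -0.697, -0.116, 0.698]
contact_force: [-6.9, 3.5, 6.5]
finger_gap: 0.0151
[0.01945314 0.10439579] q 1.2387472501016537 0.054339312658960595 [-6.88754011  3.45592674  6.49833235] [-6.48177228 -5.49517773  5.42214087] 0.015076275932334534
```

```bash
python3 -m pendant '[[[0,0.004,-0.002,0,0,0,0.01],[0,0.0035,-0.0022,0,0,0,0.01],[0,0.0017,-0.001,0,0,0,0.01]]]'; python3 -m pendant '[[[0,0.0016,-0.0012,0,0,0,0.01],[0,0.0016,-0.0012,0,0,0,0.01]]]'; cat > q.py <<'E'
from h import *
o,R=state(); p=S(o["tool_pos"]);v=p-[.049,.150];a=np.arctan2(v[1],v[0])%(2*np.pi); print(p,"q",1.4-(np.radians(246.3)-a),np.hypot(*v),o["contact_force"],R.T@o["contact_force"],o["finger_gap"])
E
python3 q.py
```

```text
time: 10.7
tool_pos: [0.5652, 0.2025, 0.1532]
eef_rot: [-0.113, -0.696, -0.116, 0.699]
contact_force: [-13.1, 9.4, 10.3]
finger_gap: 0.0148
time: 10.95
tool_pos: [0.5655, 0.2024, 0.1531]
eef_rot: [-0.112, -0.694, -0.118, 0.701]
contact_force: [-24.9, 15.7, 17.5]
finger_gap: 0.0148
[0.02762643 0.09995743] q 1.4099885483936805 0.05441588437548272 [-24.90691585  15.65414746  17.45090624] [-17.08104271 -22.98329475  18.70687203] 0.014753125840697238
```

The knob stopped at (27.6,100.0) against an expected (27,100), with force rising, so the catch is fully hooked. I'll relax, release it and return over the bar.

```bash
python3 -m pendant '[[[0,-0.0025,0.002,0,0,0,0.01],[0,0,0,0,0,0,0.025],[0,0,0,0,0,0,0.04],[-0.03,0,0,0,0,0,0.04],[-0.04,0,0,0,0,0,0.04],[0,0,0,0.142,0,0,0.04],[0,0,0,0.142,0,0,0.04],[0,0,0,0.141,0,0,0.04],[0,0,0,0.141,0,0,0.04]]]'; python3 -c "
from h import *
plan(W(0,-.0437,.129),TH+np.pi/2)"
```

```text
time: 12.08
tool_pos: [0.5682, 0.1991, 0.2223]
eef_rot: [-0.087, 0.702, -0.087, -0.702]
contact_force: [-0.2, -0.5, -0.1]
finger_gap: 0.0397
t 12.075 tool [0.5682 0.1991 0.2223] S [0.0311 0.0974] axis x [ 0.    -0.001 -1.   ] yaw -1.817 q6 2.024 F [-0.2 -0.5 -0.1]
turn about x -0.0057 | shift after turn [0.0933 0.1411 0.0311] | shift before [0.0934 0.1412 0.0303]
```

```bash
python3 -m pendant '[[[0,0.047,0.010,0,0,0,0.04],[0,0.047,0.010,0,0,0,0.04],[0,0.047,0.0105,0,0,0,0.04],[0,0,0,0,0,0,0.04],[0.03,0,0,0,0,0,0.04],[0.035,0,0,0,0,0,0.04],[0.027,0,0,0,0,0,0.04],[0,0,0,0,0,0,0.04]]]'; python3 -c "
from h import *
plan(W(0,-.0437,.129),TH+np.pi/2)
s=imaging.camera('scene');crop(s,215,155,90,90,6,'s4.png')"
```

```text
time: 13.08
tool_pos: [0.503, 0.0705, 0.1282]
eef_rot: [0.085, -0.7, 0.085, 0.704]
contact_force: [-0.4, 0.4, 0.5]
finger_gap: 0.0396
t 13.075 tool [0.503  0.0705 0.1282] S [-0.0015 -0.043 ] axis x [-0.005  0.    -1.   ] yaw -1.812 q6 1.796 F [-0.4  0.4  0.5]
turn about x -0.0003 | shift after turn [-0.0008  0.0007 -0.0015] | shift before [-0.0008  0.0007 -0.0015]
```

View pics/s4.png

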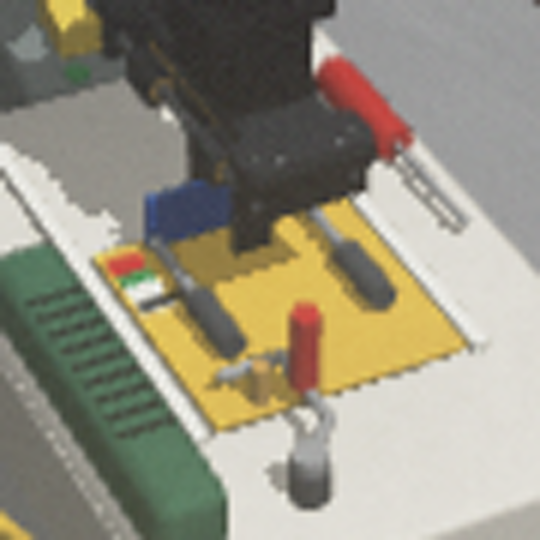

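The catch's tooth is behind the brass post, and the pointer is in the white at (155,300) in the crop. I'll grip the bar and draw slowly.

```bash
python3 -m pendant '[[[0,0,0,0,0,0,0.02],[0,0,0,0,0,0,0],[0,0,0,0,0,0,0],[0,0,0,0,0,0,0]]]';  python3 -m pendant '[[[0,0.001,0,0,0,0,0],[0,0.002,0,0,0,0,0],[0,0.002,0,0,0,0,0],[0,0.002,0,0,0,0,0],[0,0.002,0,0,0,0,0],[0,0.002,0,0,0,0,0],[0,0.002,0,0,0,0,0],[0,0.002,0,0,0,0,0]]]'; python3 q.py;  python3 -m pendant '[[[0,0.002,0,0,0,0,0],[0,0.002,0,0,0,0,0],[0,0.002,0,0,0,0,0],[0,0.002,0,0,0,0,0],[0,0.001,0,0,0,0,0]]]'; python3 q.py
```

```text
time: 13.62
tool_pos: [0.5049, 0.0702, 0.131]
eef_rot: [-0.085, 0.702, -0.085, -0.702]
contact_force: [-0.1, -0.1, -0.0]
finger_gap: 0.0083
time: 14.62
tool_pos: [0.5013, 0.0559, 0.1309]
eef_rot: [-0.085, 0.702, -0.085, -0.702]
contact_force: [0.0, 4.6, 5.9]
finger_gap: 0.0058
[ 0.00027338 -0.05756741] q 1.5830672307531892 0.21321002223873445 [0.04216164 4.56012164 5.92190536] [-5.91821043 -4.44387124  1.04510469] 0.0057912673788622655
time: 15.25
tool_pos: [0.4993, 0.0478, 0.1309]
eef_rot: [-0.086, 0.702, -0.084, -0.702]
contact_force: [2.4, 7.1, 4.9]
finger_gap: 0.0056
[ 0.00025861 -0.06590596] q 1.591612109197753 0.2213393424924017 [2.44177399 7.05741395 4.85992032] [-4.84274248 -7.44733524 -0.68791028] 0.005601446594600448
```

```bash
python3 -m pendant '[[[0,0.002,0,0,0,0,0],[0,0.002,0,0,0,0,0],[0,0.002,0,0,0,0,0],[0,0.002,0,0,0,0,0],[0,0.001,0,0,0,0,0],[0,0.001,0,0,0,0,0]]]'; python3 q.py;python3 -c "
from h import *
s=imaging.camera('scene');crop(s,220,180,60,50,10,'s5.png')"
```

```text
time: 16.0
tool_pos: [0.4971, 0.039, 0.1309]
eef_rot: [-0.086, 0.702, -0.084, -0.701]
contact_force: [2.7, 11.5, 4.0]
finger_gap: 0.0055
[ 0.00023873 -0.0750132 ] q 1.6002386957859849 0.23023597117251965 [ 2.74774456 11.47149525  4.01344344] [ -3.9682818  -11.8110539    0.06911622] 0.005519487153682078
```

View pics/s5.png

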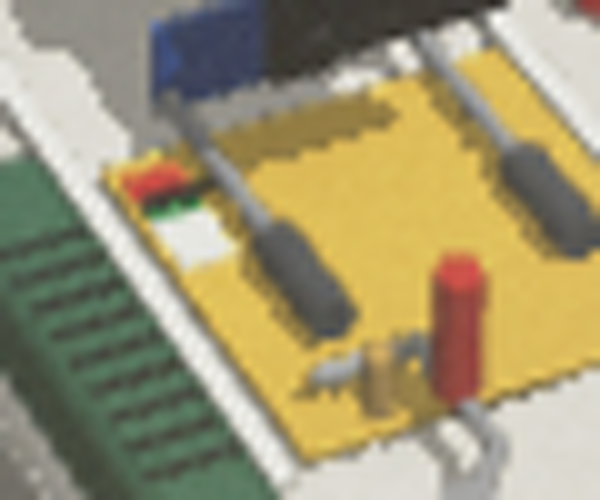

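```bash
python3 -c "
from h import *
out=[]
for n in('scene','top'):
    c=imaging.camera(n); ys=np.arange(-.075,-.005,.0005); xs=np.arange(.03,.08,.0005)
    P=np.array([W(x,y,.1085) for x in xs[::-1] for y in ys[::-1]]); m=proj(c,P).astype(np.float32).reshape(len(xs),len(ys),2)
    out.append(cv2.resize(cv2.remap(c['img'],m,None,cv2.INTER_CUBIC),None,fx=5,fy=3))
cv2.imwrite('pics/rect.png',np.vstack(out)); print(out[0].shape)
"; python3 q.py
```

```text
(300, 700, 3)
[ 0.00023941 -0.07507331] q 1.6002968562148108 0.23029457633667605 [ 2.24310804 11.04912371  4.25392567] [ -4.21323436 -11.28048951   0.45800077] 0.0057612363785966405
```

View pics/rect.png

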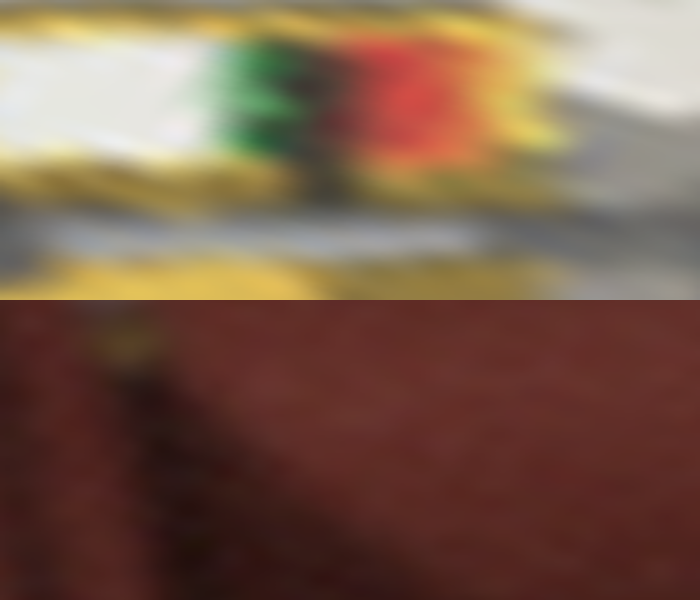

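The pointer shows in the upper part of the green, not in the red. Its raised height adds parallax towards the red. The force of about 11.5 N gives about 29 mm, and the geometry gives 28.5 mm. I'll hold for 1.4 s, then ease back.

```bash
python3 -m pendant '[[[0,0,0,0,0,0,0],[0,0,0,0,0,0,0],[0,0,0,0,0,0,0],[0,0,0,0,0,0,0],[0,0,0,0,0,0,0],[0,0,0,0,0,0,0],[0,0,0,0,0,0,0],[0,0,0,0,0,0,0],[0,0,0,0,0,0,0],[0,0,0,0,0,0,0]]]'; python3 q.py
python3 -m pendant '[[[0,0,0,0,0,0,0],[0,-0.001,0,0,0,0,0],[0,-0.002,0,0,0,0,0],[0,-0.002,0,0,0,0,0],[0,-0.002,0,0,0,0,0],[0,-0.002,0,0,0,0,0],[0,-0.002,0,0,0,0,0],[0,-0.002,0,0,0,0,0],[0,-0.002,0,0,0,0,0],[0,-0.002,0,0,0,0,0]]]';
python3 -m pendant '[[[0,-0.002,0,0,0,0,0],[0,-0.002,0,0,0,0,0],[0,-0.002,0,0,0,0,0],[0,-0.002,0,0,0,0,0],[0,-0.002,0,0,0,0,0],[0,-0.001,0,0,0,0,0]]]'; python3 q.py
```

```text
time: 17.4
tool_pos: [0.4971, 0.0389, 0.1309]
eef_rot: [-0.086, 0.702, -0.084, -0.702]
contact_force: [2.0, 10.8, 5.2]
finger_gap: 0.006
[ 0.00024771 -0.07506539] q 1.600324802327283 0.2302850716448459 [ 2.03254074 10.75791757  5.15354607] [ -5.11482615 -10.95044264   0.59110809] 0.006040641016612745
time: 18.65
tool_pos: [0.5009, 0.0542, 0.1309]
eef_rot: [-0.085, 0.702, -0.085, -0.702]
contact_force: [-0.7, 4.3, 5.2]
finger_gap: 0.0058
time: 19.4
tool_pos: [0.5033, 0.064, 0.1309]
eef_rot: [-0.085, 0.702, -0.085, -0.702]
contact_force: [-1.2, 0.9, 5.8]
finger_gap: 0.0056
[ 0.00029789 -0.04929582] q 1.5739692504095761 0.2051602308328813 [-1.19923083  0.87452245  5.80860543] [-5.80961759 -0.55840557  1.37090037] 0.005562874263461821
```

Another 6 mm remains, finishing with a light push to home.

```bash
python3 -m pendant '[[[0,-0.001,0,0,0,0,0],[0,-0.001,0,0,0,0,0],[0,-0.001,0,0,0,0,0],[0,-0.001,0,0,0,0,0],[0,-0.001,0,0,0,0,0],[0,-0.001,0,0,0,0,0]]]';python3 -m pendant '[[[0,-0.001,0,0,0,0,0],[0,-0.0005,0,0,0,0,0],[0,0,0,0,0,0,0]]]'; python3 q.py
```

```text
time: 20.15
tool_pos: [0.5046, 0.0689, 0.1309]
eef_rot: [0.084, -0.702, 0.086, 0.702]
contact_force: [-1.8, -2.7, 7.7]
finger_gap: 0.006
time: 20.52
tool_pos: [0.5047, 0.0694, 0.1309]
eef_rot: [0.084, -0.702, 0.087, 0.702]
contact_force: [-3.7, -6.7, 8.7]
finger_gap: 0.0059
[ 0.00029723 -0.04368172] q 1.5672928580564442 0.19971120853590063 [-3.72026309 -6.72836081  8.68666245] [-8.65513663  7.45875946  2.00619502] 0.005928843042849663
```

The cover and handle are back home. I'll release, lift and prepare the push on the isolator.

```bash
python3 -m pendant '[[[0,0.001,0,0,0,0,0],[0,0,0,0,0,0,0.03],[0,0,0,0,0,0,0.04],[0,0,0,0,0,0,0.04],[-0.03,0,0,0,0,0,0.04],[-0.04,0,0,0,0,0,0.03],[-0.035,0,0,0.06,0,0,0],[0,0,0,0.06,0,0,0]]]'; python3 - <<'E'
from h import *
d=np.array([np.cos(-.37),np.sin(-.37),0]); plan(np.array([.3595,-.167,.237])-.04*d,-.37+np.pi/2)
s=imaging.camera('scene');c=imaging.camera('top')
im=np.hstack([cv2.resize(x,(400,400),interpolation=cv2.INTER_CUBIC) for x in(s['img'][120:220,200:300],c['img'][195:275,325:405])]); cv2.imwrite('pics/m6.png',im)
E
```

```text
time: 21.52
tool_pos: [0.5068, 0.0707, 0.2392]
eef_rot: [-0.128, 0.698, -0.127, -0.693]
contact_force: [0.7, 0.2, -0.2]
finger_gap: 0.0175
t 21.525 tool [0.5068 0.0707 0.2392] S [ 0.002  -0.0419] axis x [ 0.006 -0.    -1.   ] yaw -1.934 q6 1.918 F [ 0.7  0.2 -0.2]
turn about x 0.0071 | shift after turn [0.0022 0.2749 0.0913] | shift before [0.0011 0.2742 0.0933]
```

View pics/m6.png

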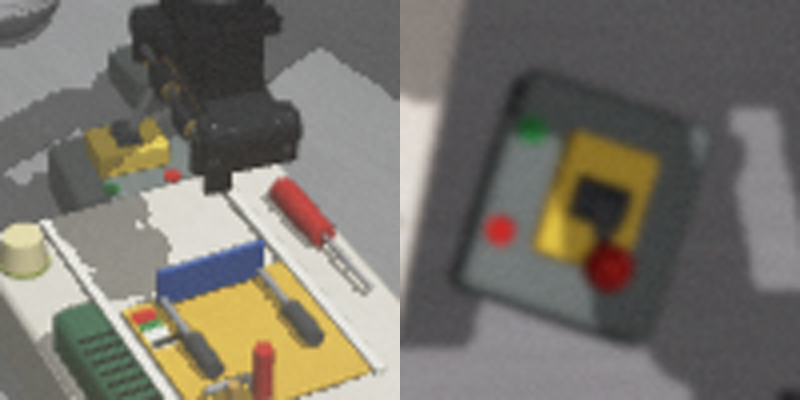

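The handle is at rest with the pointer in the white, and the lever is still off with its ball near the red-dot side. Next I move over and descend behind the ball.

```bash
python3 -m pendant '[[[0,0.05,0.016,0,0,0,0],[0,0.056,0.019,0,0,0,0],[0,0.056,0.019,0,0,0,0],[0,0.056,0.019,0,0,0,0],[0,0.056,0.019,0,0,0,0],[0,0,0,0,0,0,0],[0,0,0,0,0,0,0]]]'; python3 - <<'E'
from h import *
d=np.array([np.cos(-.37),np.sin(-.37),0]); plan(np.array([.3595,-.167,.165])-.04*d,-.37+np.pi/2)
E
```

```text
time: 22.5
tool_pos: [0.3218, -0.1529, 0.2351]
eef_rot: [0.128, -0.695, 0.127, 0.696]
contact_force: [0.4, 0.2, -0.1]
finger_gap: 0.0004
t 22.5 tool [ 0.3218 -0.1529  0.2351] S [-0.1243 -0.3032] axis x [-0.     0.001 -1.   ] yaw -1.933 q6 1.266 F [ 0.4  0.2 -0.1]
turn about x 0.008 | shift after turn [ 0.0701 -0.0005 -0.0003] | shift before [ 0.0701 -0.0005 -0.0003]
```

```bash
python3 -m pendant '[[[0.03,0,0,0,0,0,0],[0.03,0,0,0,0,0,0],[0.01,0,0,0,0,0,0],[0,0,-0.008,0,0,0,0],[0,0,-0.008,0,0,0,0],[0,0,-0.006,0,0,0,0],[0,0,-0.006,0,0,0,0],[0,0,-0.006,0,0,0,0]]]'; python3 -m pendant '[[[0,0,-0.008,0,0,0,0],[0,0,-0.008,0,0,0,0],[0,0,-0.008,0,0,0,0],[0,0,-0.008,0,0,0,0],[0,0,-0.008,0,0,0,0],[0,0,-0.008,0,0,0,0]]]'; python3 - <<'E'
from h import *
d=np.array([np.cos(-.37),np.sin(-.37),0]); plan(np.array([.3947,-.1853,.165])+.0205*d,-.37+np.pi/2)
E
```

```text
time: 23.5
tool_pos: [0.3541, -0.1654, 0.1658]
eef_rot: [-0.127, 0.696, -0.127, -0.695]
contact_force: [-1.3, 0.8, 1.2]
finger_gap: 0.0006
time: 24.25
tool_pos: [0.3989, -0.1822, 0.1653]
eef_rot: [0.127, -0.695, 0.127, 0.696]
contact_force: [-0.6, -0.2, -0.5]
finger_gap: 0.0007
t 24.25 tool [ 0.3989 -0.1822  0.1653] S [-0.0424 -0.3132] axis x [-0.  0. -1.] yaw -1.932 q6 1.323 F [-0.6 -0.2 -0.5]
turn about x 0.0088 | shift after turn [ 0.0003  0.0044 -0.0177] | shift before [ 0.0003  0.0046 -0.0176]
```

```bash
python3 -m pendant '[[[0,0.001,-0.006,0,0,0,0],[0,0.001,-0.006,0,0,0,0],[0,0.001,-0.003,0,0,0,0],[0,0,-0.002,0,0,0,0]]]'; python3 -m pendant '[[[0,0,-0.002,0,0,0,0],[0,0,-0.001,0,0,0,0]]]';  python3 -c "
from h import *
print(state()[0]['tool_pos'])
c=imaging.camera('top');s=imaging.camera('scene')
im=np.hstack([cv2.resize(x,(400,400),interpolation=cv2.INTER_CUBIC) for x in(s['img'][100:200,180:280],c['img'][195:275,325:405])]); cv2.imwrite('pics/m7.png',im)"
```

```text
time: 24.75
tool_pos: [0.4134, -0.1911, 0.1655]
eef_rot: [0.127, -0.696, 0.127, 0.696]
contact_force: [-0.3, -0.0, -0.5]
finger_gap: 0.0005
time: 25.0
tool_pos: [0.4144, -0.1913, 0.1652]
eef_rot: [0.127, -0.694, 0.127, 0.697]
contact_force: [-10.4, 3.6, 6.0]
finger_gap: 0.0006
[ 0.4144349  -0.19130599  0.16517427]
```

```bash
python3 -m pendant '[[[0,0,-0.001,0,0,0,0],[0,0,0,0,0,0,0]]]'; python3 -m pendant '[[[0,0,0.02,0,0,0,0],[0,0,0.02,0,0,0,0],[-0.04,0,0.01,0,0,0,0],[-0.05,0,0,0,0,0,0],[0,0.06,0,0,0,0,0],[0,0.06,0,0,0,0,0],[0,0.06,0,0,0,0,0],[0,0.06,0,0,0,0,0],[0,0,0,0,0,0,0]]]';  python3 -c "
from h import *
print(state()[0]['contact_force'])
c=imaging.camera('top');s=imaging.camera('scene')
im=np.hstack([cv2.resize(x,(400,400),interpolation=cv2.INTER_CUBIC) for x in(s['img'][120:240,190:310],c['img'][110:280,225:395])]); cv2.imwrite('pics/m8.png',im)"
```

```text
time: 25.35
tool_pos: [0.4146, -0.1914, 0.1651]
eef_rot: [0.127, -0.693, 0.126, 0.698]
contact_force: [-12.0, 3.5, 7.5]
finger_gap: 0.0008
time: 26.48
tool_pos: [0.2838, -0.4024, 0.2555]
eef_rot: [0.128, -0.695, 0.129, 0.695]
contact_force: [0.7, 1.0, -0.9]
finger_gap: 0.0003
[ 0.72198555  1.00122269 -0.88169663]
```

View pics/m8.png

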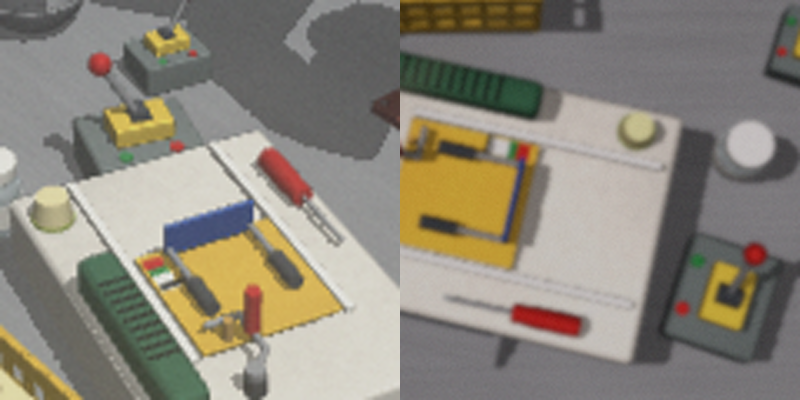

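The lever now leans to the green side, the catch is hooked, the cover is home, and the pointer is at rest in the white. The other items lie where they were and the arm is clear, so I hand in.

```bash
python3 -c "
from station import close_job
print(close_job())"
```

```text
the job is handed in; nothing more can be done
None
```

The slicer is ready for work and the job was handed in at about 26.5 s of the 72 s allowed; no verdict was reported.

- **Cover:** I pushed it about 70 mm by the blue bar until it stopped moving and the force rose to about 16 N.
- **Catch:** I swung it to its stop at a measured 1.41 rad against 1.4. The picture shows the tooth behind the brass post.
- **Spring test:** I drew the handle at about 16 mm/s and held it for about 1.5 s. I then eased it back at the same speed, 8 mm/s at the end, keeping it gripped until the cover was home.
- **Isolator:** I pushed it last, until it stopped with about 12 N. The last picture shows it leaning to the green side.
- **Left as found:** The screwdriver, offcut and jar look untouched in the last picture. I did not look again at the bottle or cup. The arm stands clear of everything.

**One disagreement:** my estimates of the handle draw did not quite match. The force, 11 to 12 N, gave 27 to 29.5 mm and the geometry gave 28.5 mm. The picture read about 33 mm, which I put down to the raised pointer seen at an angle. All of them lie in the green band (25 to 35 mm).

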